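# Sort the hutch bits into their containers

## Task

Sort the bits lying on the hutch worktop: both bamboo chew sticks go lengthwise into the long metal trough, both round apple-wood slices into the round ceramic dish, and the barrel bolt, plate down, into the square wooden tray. Set each one down on the floor of its container rather than dropping it, with nothing lying on top of anything else, and let go of everything.

Things in the scene. Friction and masses are not known exactly. Their poses are not given: they have to be found in the camera images.
- stick_a_center (a point): bamboo chew stick, pale, square-cut, 70 mm long, 18 x 18 mm in section, lying flat on the worktop, loose; the point is its centre, 9 mm above its underside; its x axis runs along its length. The two sticks are alike
- stick_b_center (a point): bamboo chew stick, pale, square-cut, 70 mm long, 18 x 18 mm in section, lying flat on the worktop, loose; the point is its centre, 9 mm above its underside; its x axis runs along its length. The two sticks are alike
- slice_a_center (a point): round slice of apple-wood branch with dark bark and a pale face, 46 mm in diameter, 20 mm thick, lying flat on the worktop, loose; the point is its centre, 10 mm above its underside; its z axis is the disc's axis. The two slices are alike
- slice_b_center (a point): round slice of apple-wood branch with dark bark and a pale face, 46 mm in diameter, 20 mm thick, lying flat on the worktop, loose; the point is its centre, 10 mm above its underside; its z axis is the disc's axis. The two slices are alike
- bolt_center (a point): metal barrel bolt for the hutch door, loose, lying on its base plate: plate 70 x 30 mm, 4 mm thick; on its middle a raised housing 40 mm long (along x), 20 mm wide (across, y), its top 20 mm above the underside; a 10 mm round rod runs lengthwise through it, 80 mm overall. Grasp it across the housing. The point is the centre, 10 mm above the underside; x runs along the rod, z up from the plate
- trough: long metal trough, open on top, fixed to the worktop: outside 200 mm along its y axis, 110 mm along its x axis, 30 mm high; walls and floor 5 mm thick (inside 190 x 100 mm, floor 5 mm above the worktop). Origin: centre of its underside, on the worktop
- dish: round white ceramic dish, open on top, fixed to the worktop: 156 mm outside diameter at the rim, 30 mm high, nearly upright walls 5 mm thick (inside about 142 mm across at the floor), floor 5 mm above the worktop. Origin: centre of its underside, on the worktop
- tray: square wooden tray, open on top, fixed to the worktop: outside 122 x 122 mm along its x and y axes, 25 mm high; walls and floor 5 mm thick (inside 112 x 112 mm, floor 5 mm above the worktop). Origin: centre of its underside, on the worktop
Mind the look-alikes: they are no part of the job. What is shaped like the part that bears slice_a_center but blue or turquoise is not meant.

How it is judged (in metres and radians):
At the end, for the whole second after the job is handed in: Sticks flat on the trough's floor, within 0.4 rad of its length; slices flat on the dish's floor; bolt plate down (0.2 rad) on the tray's floor; each centre at most 6 mm above its height when lying on that floor; all released and at rest (under 20 mm/s) (x of stick_a_center in the frame of trough between -0.048 and 0.048 m and y of stick_a_center in the frame of trough between -0.092 and 0.092 m and z of each of stick_a_center, stick_b_center in the frame of trough below 0.02 m and linear speed of each of stick_a, stick_b, slice_a, slice_b, bolt below 0.02 m/s and contact force between the fingers and stick_a below 0.05 N and angle between the x axis of each of stick_a_center, stick_b_center and the y axis of trough, either way round below 0.4 rad and x of stick_b_center in the frame of trough between -0.048 and 0.048 m and y of stick_b_center in the frame of trough between -0.092 and 0.092 m and contact force between the fingers and stick_b below 0.05 N and x of slice_a_center in the frame of dish between -0.055 and 0.055 m and y of slice_a_center in the frame of dish between -0.055 and 0.055 m and z of each of slice_a_center, slice_b_center in the frame of dish below 0.021 m and contact force between the fingers and slice_a below 0.05 N and x of slice_b_center in the frame of dish between -0.055 and 0.055 m and y of slice_b_center in the frame of dish between -0.055 and 0.055 m and contact force between the fingers and slice_b below 0.05 N and x of bolt_center in the frame of tray between -0.05 and 0.05 m and y of bolt_center in the frame of tray between -0.05 and 0.05 m and z of bolt_center in the frame of tray below 0.021 m and contact force between the fingers and bolt below 0.05 N and angle between bolt_center's own z axis and vertical below 0.2 rad); the robot touches nothing.
It fails at once if a piece is dropped or thrown (moves faster than 0.9 m/s out of the fingers, a fall of about 4 cm) ((linear speed of stick_a above 0.9 m/s and contact force between the fingers and stick_a below 0.05 N) or (linear speed of stick_b above 0.9 m/s and contact force between the fingers and stick_b below 0.05 N) or (linear speed of slice_a above 0.9 m/s and contact force between the fingers and slice_a below 0.05 N) or (linear speed of slice_b above 0.9 m/s and contact force between the fingers and slice_b below 0.05 N) or (linear speed of bolt above 0.9 m/s and contact force between the fingers and bolt below 0.05 N)).
It also fails if it takes over 115 s, if anything falls off the work surface, if the arm or the gripper's body presses on something with over 40 N, if the wrist force passes 120 N, or if a joint passes its speed limit or range.

## Robot

A 7-joint arm with a two-finger parallel gripper is mounted at the origin on the work surface. World frame = base frame: x ahead of the robot, y to its left, z up, the work surface at z = 0. Lengths are in mm, angles in rad, forces in N, time in s.
With the tool pointing down it reaches from about 400 to 900 mm from the base axis. Payload 5.5 kg.
Tool frame: the origin (TCP) lies on the centre line of the jaws, within the pads' length; the fingertips stand 25 mm ahead of it and the grasp point (between the pads) lies 6 mm ahead of it (ctrl.tip_extent is the distance from the TCP to the fingertips, in mm); z points along the fingers, y is the direction in which the jaws open and shut (so a half turn about z gives the same grasp; the last joint's range is limited). The gripper opens to 92 mm and grips with 3 to 60 N. Pads are 19 mm wide; open, the fingers measure 130 mm over their backs; the gripper's body (75 mm by 190 mm) begins 47 mm behind the grasp point.
Start: joints at [-0.958, 0.501, -0.427, 1.55, 0.221, 1.138, -0.21], TCP at [222.724, 610.65, 222.429] pointing down, gripper open.
Joint ranges: [-2.88, 2.88], [-0.31, 2.03], [-1.54, 1.56], [0.2, 2.42], [-1.41, 4.55], [0.19, 2.02], [-2.57, 2.57]. Speed limits (rad/s): [2.57, 2.57, 3.14, 3.14, 3.14, 3.14, 3.14].

## Interface

Orientations are given as a unit quaternion [x, y, z, w].
In Python, from bench import monitor, capture, ctrl gives the robot as it stands. The module is installed in compiled form; this text tells all that it offers.
- The arm moves only by the tool play_rows, never from a script. Its argument "rows" is a list of rows, each an object with "gripper": the opening, from 0 (shut) to 1 (fully open); "travel": the shift along the tool's x, y, z in cm, a list of three; "twist": the turn about the tool's z in rad. In form: [{"gripper": gripper, "travel": [x, y, z], "twist": twist}, ...]. A call has 1 to 20 rows; each row is the pose to reach, as a shift and turn from the pose measured when the call began, along the tool's axes at that moment; what a row does not reach only later rows make up. A row lasts 1/8 s, in which the tool goes at most 62.5 mm and 10.7 degrees, less where a joint would pass 70% of its speed; a pose out of reach is approached as far as the arm can. A call with a gripper value outside its range is refused whole. The fingers move at their own pace and stop on an object; "squeeze" is the grip in N (left out, the last holds). Time passes only in rows, so rows that repeat a pose let the fingers close. It gives the time, the measured TCP pose, the force and the opening at its end, in the units of the state.
- monitor.sense(): the state, without advancing time (a new reading comes with each control period).
- capture(name): name is "scene" or "top" or "wrist"; returns a dict with "color" (420x560x3 uint8, blue, green, red), "z_map" (420x560 float32, mm along the optical axis (not along the pixel's ray), 0 where there is no reading), "intrinsics" (3x3 intrinsics, pixels), "rvec" (rotation vector, rad) and "tvec" (3), from world to camera coordinates, as OpenCV has them. Camera axes: x right, y down, z forward; pixel columns grow to the right and rows downward; lengths in mm; the calibration is good to about 2 mm. A picture is of the moment at which its call begins.
- ctrl.close_job(): hands the job in, once; it reports no verdict.
The state is a dict: "t": time; "joints": joint angles; "joint_vel": joint speeds; "joint_efforts": joint torques, N m; "tcp_pos": TCP position; "ee_rot": TCP orientation; "contact_force": force on the tool from outside, world axes, zero at the start; "moment": the same for the moment, N m; "finger_gap": finger opening in mm.
Only numpy, scipy, OpenCV 4.12 (cv2) and the standard library are available. Lean on these libraries where they do the work, as an engineer would, in place of code of your own. Each camera call takes 0.05 s, during which the arm holds its last target. There are 200 camera calls.

## Working session

There is one attempt and no reset: what is moved stays moved. The work goes in short steps, Python scripts to look and compute and a tool call to move; the robot and the scene stay as the last step left them, time stands still between calls to the robot, and variables do not carry over. Pictures are saved under pics/ and viewed, about 12 in all and at most 16, crops included, and the job is handed in when it is done.

Besides the shell and the picture viewer there is one more tool, called after ">>>" as name(argument=value, ...), one argument or row to a line, values as JSON. play_rows: Moves the arm, as the interface text tells. Its arguments: {"type":"object","properties":{"rows":{"type":"array"},"squeeze":{"type":"number"}},"required":["rows"]}

```bash
mkdir -p pics; cat > h.py <<'E'
import numpy as np, cv2
from bench import monitor, capture, ctrl
from scipy.spatial.transform import Rotation as R
def cam(c):
    Rm=cv2.Rodrigues(np.array(c["rvec"],float))[0]; return Rm, np.array(c["tvec"],float).ravel(), np.array(c["intrinsics"])
def onplane(c,uv,z):
    Rm,t,K=cam(c); uv=np.atleast_2d(np.array(uv,float))
    d=np.c_[uv,np.ones(len(uv))]@np.linalg.inv(K).T@Rm; o=-Rm.T@t
    return o+d*((z-o[2])/d[:,2])[:,None]
def cloud(c):
    Rm,t,K=cam(c); v,u=np.indices(c["z_map"].shape); Z=c["z_map"]
    p=np.stack([(u-K[0,2])/K[0,0]*Z,(v-K[1,2])/K[1,1]*Z,Z],-1)
    return (p-t)@Rm
E
python3 - <<'E'
from h import *
s=monitor.sense(); print(s["t"],s["tcp_pos"],s["ee_rot"],s["finger_gap"],ctrl.tip_extent)
print(R.from_quat(s["ee_rot"]).as_matrix().round(3))
for n in("scene","top"):
    c=capture(n); np.save(n+'.npy',c,allow_pickle=True); cv2.imwrite(f"pics/{n}0.png",c["color"])
    Rm,t,K=cam(c); print(n,(-Rm.T@t).round(),K[0,0])
E
```

```text
0.0 [222.55814855 609.959743   221.37538206] [ 1.73947046e-01  9.84754535e-01 -9.45637196e-04 -1.91290816e-04] 91.63970975078571 25.0
[[-0.939  0.343 -0.001]
 [ 0.343  0.939 -0.002]
 [ 0.    -0.002 -1.   ]]
scene [930.  31. 779.] 412.84320374394684
top [438.   2. 969.] 425.924425127383
```

View pics/top0.png

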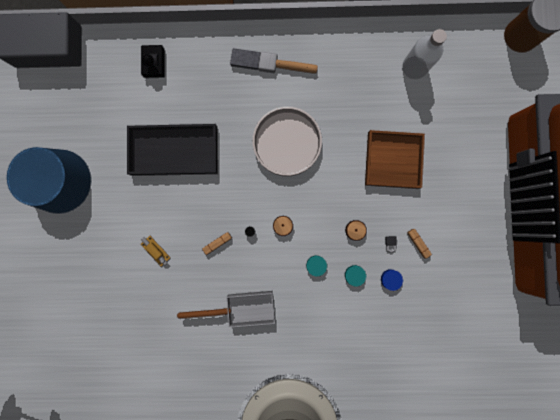

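View pics/scene0.png

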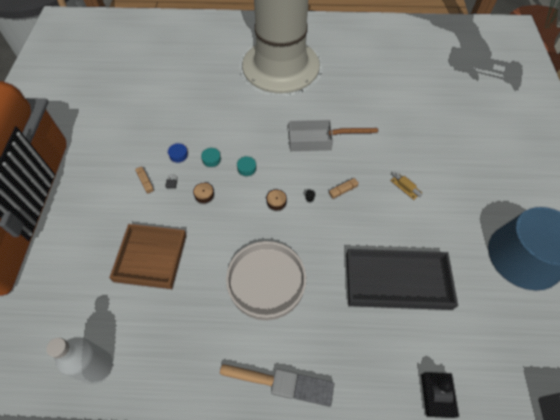

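The top view has the sticks near (217,243) and (419,243), the slices near (283,226) and (357,230), and the bolt near (155,250). The trough is at (173,150), the dish at (288,141) and the tray at (395,160). The look-alikes are turquoise or blue discs at (317,266), (356,276) and (392,280), and small black items sit at (250,231) and (391,241).

```bash
cat > m.py <<'E'
from h import *
c=np.load('top.npy',allow_pickle=True).item(); P=cloud(c); im=c["color"]
hsv=cv2.cvtColor(im,cv2.COLOR_BGR2HSV)
s=monitor.sense(); Rm,t,K=cam(c)
p=K@(Rm@s["tcp_pos"]+t); print("tcp px",p[:2]/p[2])
def rep(name,box,mask,zp):
    u0,v0,u1,v1=box; m=np.zeros(mask.shape,np.uint8); m[v0:v1,u0:u1]=mask[v0:v1,u0:u1]
    cs=max(cv2.findContours(m,0,1)[0],key=cv2.contourArea)
    q=onplane(c,cs[:,0,:],zp)[:,:2].astype(np.float32)
    (cx,cy),wh,a=cv2.minAreaRect(q)
    b=cv2.boxPoints(((cx,cy),wh,a)); e=[b[1]-b[0],b[2]-b[1]]; e=max(e,key=np.linalg.norm)
    print(name,np.round([cx,cy],1),np.round(wh,1),"long axis deg",np.degrees(np.arctan2(e[1],e[0])).round(1)%180)
sat=((hsv[...,1]>70)&(hsv[...,2]>40)).astype(np.uint8)
warm=(sat&(hsv[...,0]<35)).astype(np.uint8)
rep("stickL",(195,230,235,256),warm,18); rep("stickR",(402,225,436,262),warm,18)
rep("sliceL",(270,212,298,240),warm,20); rep("sliceR",(344,216,370,244),warm,20)
rep("bolt",(135,230,178,270),warm,10)
dark=(hsv[...,2]<70).astype(np.uint8)
rep("trough",(120,115,225,185),dark,30)
rep("tray",(360,125,430,192),warm,25)
pink=(P[...,2]>24).astype(np.uint8)
rep("dish",(245,100,330,185),pink,30)
rep("trough h",(120,115,225,185),pink,30); rep("tray h",(360,125,430,192),(P[...,2]>18).astype(np.uint8),25)
rep("blackcyl",(243,223,258,240),dark,10);rep("padlock",(383,232,398,252),dark,10)
E
python3 m.py
python3 - <<'E'
from h import *
c=np.load('top.npy',allow_pickle=True).item()
cv2.imwrite('pics/crop1.png',cv2.resize(c["color"][200:290,130:440],None,fx=2.58,fy=2.58,interpolation=cv2.INTER_CUBIC))
w=capture("wrist"); cv2.imwrite('pics/w0.png',w["color"])
s=monitor.sense(); Rm,t,K=cam(w); T=R.from_quat(s["ee_rot"]).as_matrix()
print("cam pos in tool",T.T@(-Rm.T@t-s["tcp_pos"]),"cam axes in tool\n",(T.T@Rm.T).round(3),K[0,0])
E
```

```text
tcp px [-60.09301204 357.62037674]
stickL [408.7 154.6] [17.4 68.7] long axis deg 122.7
stickR [ 401.3 -294. ] [70.7 19.1] long axis deg 31.9
sliceL [445.3   6.7] [42.3 42.2] long axis deg 89.0
sliceR [ 432.6 -156. ] [39.9 39.8] long axis deg 89.0
bolt [393.8 295.2] [69.7 29.2] long axis deg 42.7
trough [618.9 250.9] [113.9 203. ] long axis deg 90.0
tray [ 589.1 -244.4] [124.8 123. ] long axis deg 85.1
dish [633.2  -6.5] [151.5 153. ] long axis deg 178.7
trough h [620.7 252.3] [111.1 200.1] long axis deg 90.1
tray h [ 589.  -246.4] [123.7 122.7] long axis deg 85.0
blackcyl [433.1  81.2] [20.3 20.2] long axis deg 89.1
padlock [ 407.9 -233.6] [24.5 20. ] long axis deg 89.1
cam pos in tool [  83.72826512   -0.68730498 -162.20018433] cam axes in tool
 [[ 0.001 -0.952 -0.307]
 [ 1.     0.001  0.001]
 [-0.001 -0.307  0.952]] 312.35525268378285
```

View pics/crop1.png

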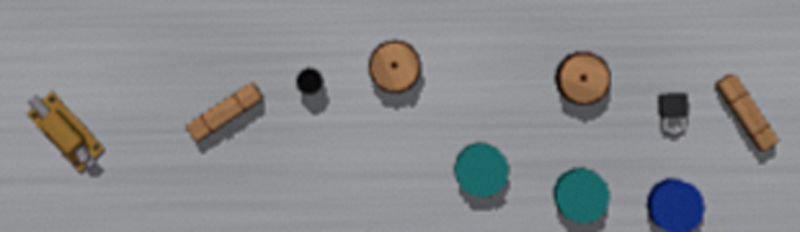

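```bash
cat > go.py <<'E'
# usage: go.py x,y,z,phi ...  -> travel cm / twist for each from the current pose
import sys
from h import *
s=monitor.sense(); T=R.from_quat(s["ee_rot"]).as_matrix(); p=np.array(s["tcp_pos"])
phi=np.degrees(np.arctan2(T[1,0],T[0,0]))
print("t",round(s["t"],2),"tcp",p.round(1),"phi",phi.round(1),"gap",round(s["finger_gap"],1),"F",np.round(s["contact_force"],1))
for a in sys.argv[1:]:
    x,y,z,f=map(float,a.split(',')); d=(T.T@(np.array([x,y,z])-p))/10
    tw=np.radians((phi-f+180)%360-180)
    print(a,"travel",d.round(2).tolist(),"twist",tw.round(3))
E
python3 go.py 330,330,200,160 394,295,150,42.7
python3 - <<'E'
from h import *
c=np.load('top.npy',allow_pickle=True).item(); P=cloud(c)
q=P[110:220,0:100].reshape(-1,3); q=q[q[:,2]>40]; print("cyl",q.min(0),q.max(0))
E
```

```text
t 0.15 tcp [222.6 610.1 221.6] phi 160.0 gap 91.6 F [0.2 0.4 0.1]
330,330,200,160 travel [-19.69, -22.63, 2.2] twist -0.001
394,295,150,42.7 travel [-26.9, -23.72, 7.2] twist 2.047
cyl [438.1660414    2.40927274  40.13024483] [622.81660377 582.56491767 969.13016609]
```

>>> play_rows(
  rows=[
    {"gripper": 1,"travel": [-6.5,-7.5,0.7],"twist": 0},
    {"gripper": 1,"travel": [-13,-15,1.4],"twist": 0.1},
    {"gripper": 1,"travel": [-19.7,-22.6,2.2],"twist": 0.3},
    {"gripper": 1,"travel": [-24,-23.5,4.5],"twist": 0.5},
    {"gripper": 1,"travel": [-26.9,-23.7,7.2],"twist": 0.7},
    {"gripper": 0.6,"travel": [-26.9,-23.7,7.2],"twist": 0.88},
    {"gripper": 0.6,"travel": [-26.9,-23.7,7.2],"twist": 1.06},
    {"gripper": 0.6,"travel": [-26.9,-23.7,7.2],"twist": 1.24},
    {"gripper": 0.6,"travel": [-26.9,-23.7,7.2],"twist": 1.42},
    {"gripper": 0.6,"travel": [-26.9,-23.7,7.2],"twist": 1.6},
    {"gripper": 0.6,"travel": [-26.9,-23.7,7.2],"twist": 1.78},
    {"gripper": 0.6,"travel": [-26.9,-23.7,7.2],"twist": 1.96},
    {"gripper": 0.6,"travel": [-26.9,-23.7,7.2],"twist": 2.05},
    {"gripper": 0.6,"travel": [-26.9,-23.7,7.2],"twist": 2.05},
    {"gripper": 0.6,"travel": [-26.9,-23.7,7.2],"twist": 2.05},
  ],
  squeeze=25,
)

```text
t: 2.02
tcp_pos: [393.9, 295.2, 149.9]
ee_rot: [0.932, 0.363, -0.001, 0.001]
contact_force: [-0.4, 0.2, 0.5]
finger_gap: 54.9
```

```bash
cat > look.py <<'E'
# usage: look.py name zplane  : wrist picture + warm blob fit nearest the TCP
import sys
from h import *
n,zp=sys.argv[1],float(sys.argv[2])
w=capture("wrist"); np.save(n+'.npy',w,allow_pickle=True)
s=monitor.sense(); p=s["tcp_pos"]
hsv=cv2.cvtColor(w["color"],cv2.COLOR_BGR2HSV)
m=((hsv[...,1]>70)&(hsv[...,2]>40)&(hsv[...,0]<35)).astype(np.uint8)
m=cv2.morphologyEx(m,cv2.MORPH_CLOSE,np.ones((5,5)))
for cs in cv2.findContours(m,0,1)[0]:
    if cv2.contourArea(cs)<300: continue
    q=onplane(w,cs[:,0,:],zp)[:,:2].astype(np.float32); r=cv2.minAreaRect(q); b=cv2.boxPoints(r)
    e=max([b[1]-b[0],b[2]-b[1]],key=np.linalg.norm)
    print("blob",np.round(r[0],1),"size",np.round(r[1],1),"axis",(np.degrees(np.arctan2(e[1],e[0]))%180).round(1),"px",cv2.boundingRect(cs))
Rm,t,K=cam(w); g=p.copy(); g[2]=zp; a=K@(Rm@g+t); a=a[:2]/a[2]
o=w["color"].copy(); cv2.drawMarker(o,tuple(int(v) for v in a),(0,0,255),0,15); cv2.imwrite(f"pics/{n}.png",o)
print("tcp",p.round(1),"px",a.round())
E
python3 go.py; python3 look.py bolt1 10
```

```text
t 2.02 tcp [393.9 295.2 149.9] phi 42.6 gap 54.9 F [-0.4  0.2  0.5]
blob [317.3 108.6] size [ 57.8 380.2] axis 132.7 px (195, 323, 315, 41)
blob [372.1 116.9] size [72.7 18.8] axis 52.4 px (374, 283, 19, 54)
blob [214.3 287.5] size [73.6 19.1] axis 34.4 px (171, 283, 19, 55)
blob [395.  298.8] size [68.3 28.6] axis 43.4 px (266, 157, 29, 67)
tcp [394.  295.2 149.9] px [282. 194.]
```

View pics/bolt1.png

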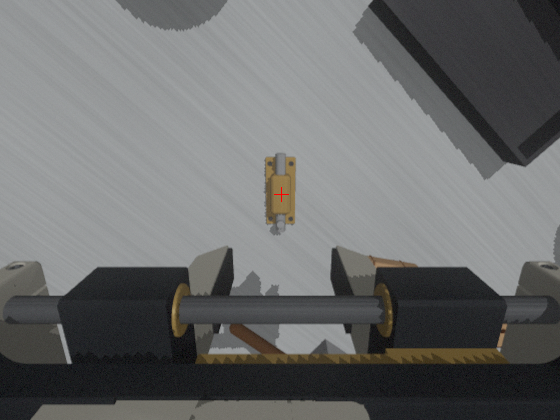

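The bolt sits on the marker at (281,194) and lines up with the jaws, so I'm going down and gripping with the tips just above its plate.

>>> play_rows(
  rows=[
    {"gripper": 0.6,"travel": [0,0,5],"twist": 0},
    {"gripper": 0.6,"travel": [0,0,9],"twist": 0},
    {"gripper": 0.6,"travel": [0,0,11],"twist": 0},
    {"gripper": 0.6,"travel": [0,0,11.8],"twist": 0},
    {"gripper": 0.6,"travel": [0,0,11.8],"twist": 0},
    {"gripper": 0.1,"travel": [0,0,11.8],"twist": 0},
    {"gripper": 0.1,"travel": [0,0,11.8],"twist": 0},
    {"gripper": 0.1,"travel": [0,0,11.8],"twist": 0},
    {"gripper": 0.1,"travel": [0,0,11.8],"twist": 0},
    {"gripper": 0.1,"travel": [0,0,11.8],"twist": 0},
    {"gripper": 0.1,"travel": [0,0,11.8],"twist": 0},
  ],
  squeeze=30,
)

```text
t: 3.45
tcp_pos: [393.9, 295.0, 31.9]
ee_rot: [0.932, 0.363, -0.001, 0.001]
contact_force: [0.5, 0.1, 0.6]
finger_gap: 9.6
```

```bash
python3 go.py 394,295,120,42.6 500,50,150,85 589,-246,120,85 589,-246,40,85
```

```text
t 3.45 tcp [393.9 295.   31.9] phi 42.6 gap 9.6 F [0.5 0.1 0.6]
394,295,120,42.6 travel [-0.01, 0.02, -8.81] twist -0.0
500,50,150,85 travel [-8.79, 25.23, -11.78] twist -0.74
589,-246,120,85 travel [-22.27, 53.04, -8.75] twist -0.74
589,-246,40,85 travel [-22.26, 53.03, -0.75] twist -0.74
```

The gap of 9.6 mm isn't the 20 mm housing, so the jaws missed it. Taking a look.

```bash
python3 look.py bolt2 20
```

```text
blob [348.1 237.5] size [ 29.3 267.4] axis 132.4 px (106, 329, 386, 36)
blob [399.4 302. ] size [63.9 27. ] axis 42.6 px (256, 185, 47, 99)
tcp [393.9 295.   31.9] px [281. 250.]
```

View pics/bolt2.png

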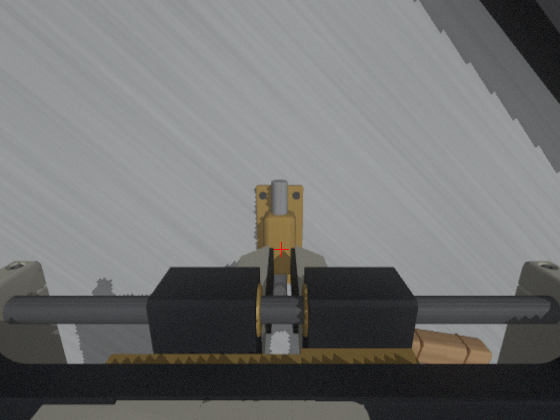

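```bash
python3 - <<'E'
from h import *
w=np.load('bolt2.npy',allow_pickle=True).item(); s=monitor.sense(); T=R.from_quat(s["ee_rot"]).as_matrix()
Q=(cloud(w)-s["tcp_pos"])@T
W=cloud(w)
for v in range(180,300,6):
    print(v,[(Q[v,u].round(0).astype(int).tolist(),int(W[v,u,2])) for u in(240,269,282,294)])
cv2.imwrite('pics/bolt2c.png',cv2.resize(w["color"][170:310,210:350],None,fx=4,fy=4,interpolation=cv2.INTER_CUBIC))
E
```

```text
180 [([39, -26, 32], 0), ([39, -8, 31], 0), ([41, 0, 23], 8), ([39, 8, 31], 0)]
186 [([35, -27, 32], 0), ([36, -8, 28], 4), ([39, 0, 16], 15), ([36, 8, 29], 2)]
192 [([31, -27, 32], 0), ([32, -8, 28], 4), ([36, 0, 16], 16), ([32, 8, 28], 4)]
198 [([27, -27, 32], 0), ([29, -8, 27], 5), ([32, 0, 16], 15), ([29, 8, 28], 4)]
204 [([23, -27, 31], 0), ([24, -8, 28], 4), ([28, 0, 16], 15), ([24, 8, 28], 3)]
210 [([19, -27, 32], 0), ([20, -8, 28], 3), ([24, 0, 17], 14), ([21, 8, 27], 4)]
216 [([15, -27, 33], 0), ([21, -8, 15], 16), ([21, 0, 15], 16), ([19, 8, 21], 10)]
222 [([10, -28, 32], 0), ([18, -7, 12], 20), ([18, 0, 12], 19), ([17, 8, 14], 17)]
228 [([6, -28, 32], 0), ([15, -7, 11], 21), ([14, 0, 12], 19), ([13, 8, 14], 17)]
234 [([2, -28, 32], 0), ([10, -8, 13], 19), ([11, 0, 12], 20), ([10, 8, 14], 18)]
240 [([-2, -28, 32], 0), ([7, -8, 11], 20), ([7, 0, 11], 20), ([5, 8, 14], 17)]
246 [([-7, -28, 32], 0), ([3, -8, 11], 20), ([3, 0, 11], 20), ([2, 8, 13], 18)]
252 [([-12, -29, 33], 0), ([9, -7, -9], 40), ([-2, 0, 13], 18), ([8, 7, -9], 40)]
258 [([10, -21, -20], 51), ([9, -6, -16], 48), ([-5, 0, 11], 20), ([9, 6, -16], 48)]
264 [([10, -20, -25], 57), ([9, -6, -24], 55), ([-10, 0, 12], 20), ([8, 6, -22], 54)]
270 [([36, -13, -78], 109), ([9, -6, -29], 60), ([-13, 0, 10], 21), ([8, 6, -28], 59)]
276 [([35, -12, -80], 112), ([9, -6, -35], 66), ([-21, 0, 16], 15), ([9, 6, -34], 65)]
282 [([35, -12, -84], 115), ([8, -6, -39], 70), ([-25, 0, 16], 15), ([9, 6, -39], 71)]
288 [([36, -11, -87], 119), ([9, -5, -45], 76), ([-27, 0, 11], 20), ([9, 5, -45], 76)]
294 [([36, -11, -90], 121), ([8, -5, -49], 80), ([-31, 0, 12], 19), ([9, 5, -49], 80)]
```

View pics/bolt2c.png

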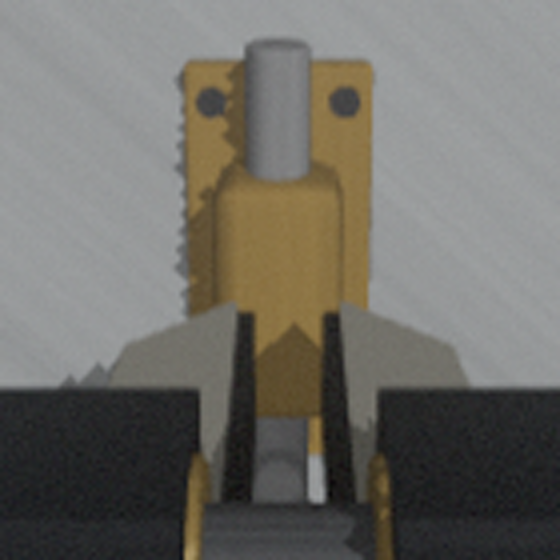

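The wrist depth shows the fingertips at about 40 mm world height, roughly 8 mm *behind* the reported TCP. The interface text puts them 25 mm ahead. So the jaws shut above the housing without touching it. In x and y they are centred. I'll open, go lower in steps, watch the force, and check the tips against depth.

>>> play_rows(
  rows=[
    {"gripper": 0.6,"travel": [0,0,0],"twist": 0},
    {"gripper": 0.6,"travel": [0,0,0],"twist": 0},
    {"gripper": 0.6,"travel": [0,0,0],"twist": 0},
    {"gripper": 0.6,"travel": [0,0,0.6],"twist": 0},
    {"gripper": 0.6,"travel": [0,0,1.2],"twist": 0},
    {"gripper": 0.6,"travel": [0,0,1.6],"twist": 0},
    {"gripper": 0.6,"travel": [0,0,1.6],"twist": 0},
  ],
)

```text
t: 4.38
tcp_pos: [393.5, 294.7, 15.3]
ee_rot: [0.932, 0.363, -0.001, 0.001]
contact_force: [-0.3, 0.5, -0.2]
finger_gap: 55.0
```

```bash
cat > tip.py <<'E'
from h import *
w=capture("wrist"); s=monitor.sense(); T=R.from_quat(s["ee_rot"]).as_matrix()
C=cloud(w); Q=(C-s["tcp_pos"])@T
g=s["finger_gap"]/2
m=(abs(abs(Q[...,1])-g-4)<3)&(abs(Q[...,0]-9)<2.5)&(w["z_map"]>0)&(Q[...,2]>-60)&(C[...,2]>2)
for sg in(-1,1):
    q=Q[m&(Q[...,1]*sg>0)]; z=np.sort(q[:,2])[::-1]; print("lowest finger tool z",z[:12:3].round(1),"world",(s["tcp_pos"][2]-z[:12:3]).round(1),len(z))
cv2.imwrite('pics/tip_%.2f.png'%s["t"],w["color"])
E
python3 go.py; python3 tip.py; ls pics
```

```text
t 4.38 tcp [393.5 294.7  15.3] phi 42.6 gap 55.0 F [-0.3  0.5 -0.2]
lowest finger tool z [-4.4 -4.7 -5.  -5.8] world [20.  20.3 20.6 21.4] 683
lowest finger tool z [-3.8 -4.9 -5.3 -5.6] world [19.4 20.5 20.9 21.2] 678
bolt1.png
bolt2.png
bolt2c.png
crop1.png
scene0.png
tip_4.42.png
top0.png
w0.png
```

At reported TCP z 15 the stated tips would be 10 mm below the worktop, yet there is no contact and depth puts them at about 20 mm. The stated 25 mm tip extent doesn't hold, and the tips really sit about 4.5 mm behind the TCP. I'll work from that figure: 13 mm further down.

>>> play_rows(
  rows=[
    {"gripper": 0.6,"travel": [0,0,0.5],"twist": 0},
    {"gripper": 0.6,"travel": [0,0,1.0],"twist": 0},
    {"gripper": 0.6,"travel": [0,0,1.3],"twist": 0},
    {"gripper": 0.6,"travel": [0,0,1.3],"twist": 0},
    {"gripper": 0.1,"travel": [0,0,1.3],"twist": 0},
    {"gripper": 0.1,"travel": [0,0,1.3],"twist": 0},
    {"gripper": 0.1,"travel": [0,0,1.3],"twist": 0},
    {"gripper": 0.1,"travel": [0,0,1.3],"twist": 0},
    {"gripper": 0.1,"travel": [0,0,1.3],"twist": 0},
    {"gripper": 0.1,"travel": [0,0,1.3],"twist": 0},
  ],
  squeeze=30,
)

```text
t: 5.68
tcp_pos: [393.6, 294.9, 2.6]
ee_rot: [0.932, 0.363, -0.001, 0.001]
contact_force: [-0.9, -0.9, 2.4]
finger_gap: 19.6
```

```bash
python3 tip.py;  python3 go.py 394,295,120,42.6 500,50,150,85 589,-246,120,85 589,-246,20,85 589,-246,7,85
```

```text
lowest finger tool z [-0.1 -0.6 -0.7 -0.7] world [2.7 3.2 3.3 3.4] 637
lowest finger tool z [ 0.3 -0.4 -0.7 -0.7] world [2.4 3.1 3.3 3.4] 639
t 5.72 tcp [393.7 294.9   2.7] phi 42.6 gap 19.8 F [-0.1 -1.3  1. ]
394,295,120,42.6 travel [0.01, 0.02, -11.73] twist -0.0
500,50,150,85 travel [-8.78, 25.23, -14.7] twist -0.74
589,-246,120,85 travel [-22.26, 53.04, -11.66] twist -0.74
589,-246,20,85 travel [-22.23, 53.04, -1.66] twist -0.74
589,-246,7,85 travel [-22.23, 53.04, -0.36] twist -0.74
```

Gap 19.6 mm, so the housing is gripped. Carrying it to above the tray.

>>> play_rows(
  rows=[
    {"gripper": 0.1,"travel": [0,0,-3],"twist": 0},
    {"gripper": 0.1,"travel": [0,0,-7],"twist": 0},
    {"gripper": 0.1,"travel": [0,0,-12],"twist": 0},
    {"gripper": 0.1,"travel": [-2,5,-14],"twist": -0.1},
    {"gripper": 0.1,"travel": [-3.5,10,-14.5],"twist": -0.2},
    {"gripper": 0.1,"travel": [-5,15,-14.7],"twist": -0.35},
    {"gripper": 0.1,"travel": [-7,20,-14.7],"twist": -0.5},
    {"gripper": 0.1,"travel": [-9,25,-14.7],"twist": -0.65},
    {"gripper": 0.1,"travel": [-11,30,-14.5],"twist": -0.74},
    {"gripper": 0.1,"travel": [-13.5,35,-14],"twist": -0.74},
    {"gripper": 0.1,"travel": [-16,40,-13.5],"twist": -0.74},
    {"gripper": 0.1,"travel": [-18.5,45,-13],"twist": -0.74},
    {"gripper": 0.1,"travel": [-21,50,-12],"twist": -0.74},
    {"gripper": 0.1,"travel": [-22.2,53,-11.7],"twist": -0.74},
    {"gripper": 0.1,"travel": [-22.2,53,-11.7],"twist": -0.74},
    {"gripper": 0.1,"travel": [-22.2,53,-11.7],"twist": -0.74},
  ],
)

```text
t: 7.72
tcp_pos: [588.6, -244.2, 119.7]
ee_rot: [0.737, 0.676, -0.001, -0.001]
contact_force: [0.6, 1.1, -0.5]
finger_gap: 19.5
```

```bash
python3 look.py tray1 25;  python3 go.py 589,-246,25,85 589,-246,7.7,85
```

```text
blob [ 574.6 -401.4] size [ 19.  321.1] axis 175.2 px (126, 348, 313, 16)
blob [ 412.2 -290.3] size [75.9 16.7] axis 31.9 px (64, 244, 67, 52)
blob [ 589.6 -257.7] size [146.2 121.6] axis 85.1 px (210, 138, 151, 158)
blob [ 437.4 -157.2] size [42.9 44.6] axis 170.4 px (55, 91, 58, 57)
tcp [ 588.8 -243.5  120. ] px [282. 208.]
t 7.78 tcp [ 588.8 -243.5  120. ] phi 85.1 gap 19.6 F [ 0.1 -0.3  0.3]
589,-246,25,85 travel [-0.24, 0.06, 9.5] twist 0.001
589,-246,7.7,85 travel [-0.24, 0.06, 11.23] twist 0.001
```

View pics/tray1.png

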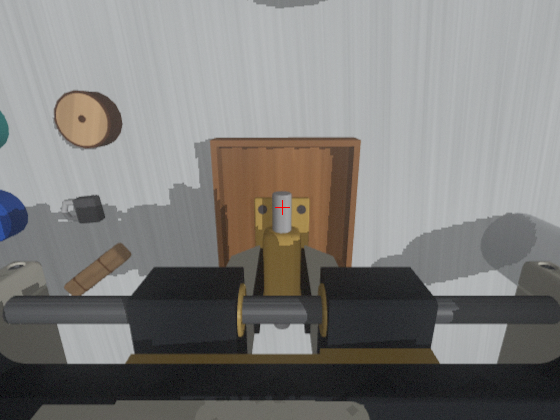

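The bolt is held level over the tray, which spans u 213–357 with the bolt at u 282. Lowering gently.

>>> play_rows(
  rows=[
    {"gripper": 0.1,"travel": [-0.2,0.1,4],"twist": 0},
    {"gripper": 0.1,"travel": [-0.2,0.1,8],"twist": 0},
    {"gripper": 0.1,"travel": [-0.2,0.1,10],"twist": 0},
    {"gripper": 0.1,"travel": [-0.2,0.1,10.7],"twist": 0},
    {"gripper": 0.1,"travel": [-0.2,0.1,11.1],"twist": 0},
    {"gripper": 0.1,"travel": [-0.2,0.1,11.1],"twist": 0},
  ],
)

```text
t: 8.52
tcp_pos: [590.3, -245.9, 10.0]
ee_rot: [0.737, 0.676, -0.0, 0.0]
contact_force: [0.7, -0.1, -0.6]
finger_gap: 19.7
```

>>> play_rows(
  rows=[
    {"gripper": 0.1,"travel": [0,0,0.1],"twist": 0},
    {"gripper": 0.1,"travel": [0,0,0.2],"twist": 0},
    {"gripper": 0.1,"travel": [0,0,0.2],"twist": 0},
  ],
)

```text
t: 8.9
tcp_pos: [590.4, -246.0, 8.3]
ee_rot: [0.737, 0.676, -0.0, 0.0]
contact_force: [-0.0, 0.1, -1.4]
finger_gap: 19.3
```

>>> play_rows(
  rows=[
    {"gripper": 0.25,"travel": [0,0,0.05],"twist": 0},
    {"gripper": 0.45,"travel": [0,0,0.05],"twist": 0},
    {"gripper": 0.45,"travel": [0,0,0],"twist": 0},
    {"gripper": 0.45,"travel": [0,0,0],"twist": 0},
    {"gripper": 0.45,"travel": [0,0,-3],"twist": 0},
    {"gripper": 0.45,"travel": [0,0,-6],"twist": 0},
    {"gripper": 0.45,"travel": [0,0,-9],"twist": 0},
    {"gripper": 0.45,"travel": [0,0,-11],"twist": 0},
    {"gripper": 0.6,"travel": [-2,-5,-11],"twist": 0.15},
    {"gripper": 0.6,"travel": [-4,-10,-11],"twist": 0.3},
    {"gripper": 0.6,"travel": [-5.5,-15,-11],"twist": 0.45},
    {"gripper": 0.6,"travel": [-6.4,-18.4,-11],"twist": 0.6},
    {"gripper": 0.6,"travel": [-6.4,-18.4,-11],"twist": 0.75},
    {"gripper": 0.6,"travel": [-6.4,-18.4,-11],"twist": 0.93},
    {"gripper": 0.6,"travel": [-6.4,-18.4,-11],"twist": 0.93},
    {"gripper": 0.6,"travel": [-6.4,-18.4,-11],"twist": 0.93},
  ],
)

```text
t: 10.9
tcp_pos: [401.6, -293.6, 118.2]
ee_rot: [0.961, 0.276, -0.0, 0.0]
contact_force: [0.6, 0.6, 0.4]
finger_gap: 55.2
```

```bash
python3 look.py stR 18;  python3 go.py 401.3,-294,10,31.9
```

```text
blob [ 302.7 -443.1] size [ 19.4 330.2] axis 122.1 px (195, 348, 315, 16)
blob [ 363.8 -436.4] size [63.  16.6] axis 40.5 px (374, 283, 19, 54)
blob [ 256.5 -265.9] size [64. 17.] axis 22.2 px (171, 283, 20, 55)
blob [ 488.6 -498.7] size [ 7.8 96.5] axis 179.6 px (483, 198, 77, 86)
blob [ 403.5 -296.1] size [69.2 17.4] axis 32.1 px (275, 167, 21, 76)
blob [ 433.1 -156.6] size [44.4 44.5] axis 104.6 px (126, 54, 58, 62)
blob [ 539.3 -271.3] size [ 57.6 126.5] axis 122.1 px (269, 0, 175, 86)
tcp [ 401.7 -293.7  118.3] px [282. 206.]
t 10.95 tcp [ 401.7 -293.7  118.3] phi 32.0 gap 54.9 F [-0.2 -0.5  0.2]
401.3,-294,10,31.9 travel [-0.04, 0.0, 10.83] twist 0.001
```

View pics/stR.png

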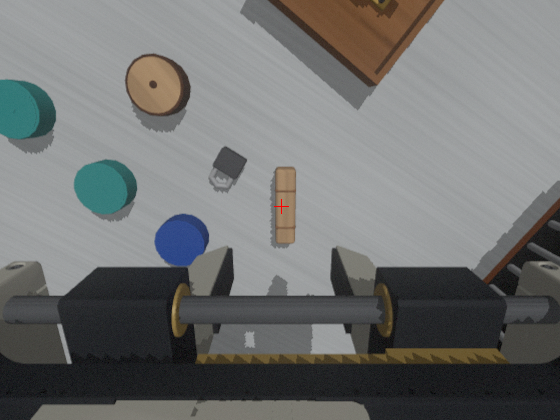

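The stick lies at (286,205), 3 mm to tool +y. Padlock is close by, so I'm narrowing the opening and gripping 5 mm behind centre.

>>> play_rows(
  rows=[
    {"gripper": 0.38,"travel": [-0.4,0.3,3],"twist": 0},
    {"gripper": 0.38,"travel": [-0.4,0.3,6],"twist": 0},
    {"gripper": 0.38,"travel": [-0.4,0.3,9],"twist": 0},
    {"gripper": 0.38,"travel": [-0.4,0.3,11],"twist": 0},
    {"gripper": 0.38,"travel": [-0.4,0.3,11.7],"twist": 0},
    {"gripper": 0.38,"travel": [-0.4,0.3,11.7],"twist": 0},
    {"gripper": 0.1,"travel": [-0.4,0.3,11.7],"twist": 0},
    {"gripper": 0.1,"travel": [-0.4,0.3,11.7],"twist": 0},
    {"gripper": 0.1,"travel": [-0.4,0.3,11.7],"twist": 0},
    {"gripper": 0.1,"travel": [-0.4,0.3,11.7],"twist": 0},
    {"gripper": 0.1,"travel": [-0.4,0.3,11.7],"twist": 0},
  ],
  squeeze=25,
)

```text
t: 12.32
tcp_pos: [400.4, -298.7, 2.0]
ee_rot: [0.961, 0.276, 0.0, 0.001]
contact_force: [-1.2, 0.1, 5.8]
finger_gap: 17.7
```

```bash
python3 go.py 401,-294,120,32 480,0,150,90 620,207,120,90 620,207,20,90
```

```text
t 12.32 tcp [ 400.4 -298.7    2. ] phi 32.0 gap 17.7 F [-1.2  0.1  5.8]
401,-294,120,32 travel [0.3, -0.35, -11.8] twist -0.0
480,0,150,90 travel [22.57, -21.1, -14.83] twist -1.013
620,207,120,90 travel [45.41, -31.24, -11.85] twist -1.013
620,207,20,90 travel [45.41, -31.26, -1.85] twist -1.013
```

>>> play_rows(
  rows=[
    {"gripper": 0.1,"travel": [0,0,-3],"twist": 0},
    {"gripper": 0.1,"travel": [0,0,-7],"twist": 0},
    {"gripper": 0.1,"travel": [0,0,-12],"twist": 0},
    {"gripper": 0.1,"travel": [3.5,-4,-14],"twist": -0.1},
    {"gripper": 0.1,"travel": [7,-8,-14.8],"twist": -0.2},
    {"gripper": 0.1,"travel": [11,-12,-14.8],"twist": -0.35},
    {"gripper": 0.1,"travel": [15,-15.5,-14.8],"twist": -0.5},
    {"gripper": 0.1,"travel": [19,-18.5,-14.8],"twist": -0.65},
    {"gripper": 0.1,"travel": [23,-21.3,-14.8],"twist": -0.8},
    {"gripper": 0.1,"travel": [27.5,-23.3,-14.5],"twist": -0.95},
    {"gripper": 0.1,"travel": [32,-25.3,-14],"twist": -1.01},
    {"gripper": 0.1,"travel": [36.5,-27.3,-13.5],"twist": -1.01},
    {"gripper": 0.1,"travel": [41,-29.3,-12.5],"twist": -1.01},
    {"gripper": 0.1,"travel": [44.5,-30.8,-12],"twist": -1.01},
    {"gripper": 0.1,"travel": [45.4,-31.2,-11.8],"twist": -1.01},
    {"gripper": 0.1,"travel": [45.4,-31.2,-11.8],"twist": -1.01},
    {"gripper": 0.1,"travel": [45.4,-31.2,-11.8],"twist": -1.01},
  ],
)

```text
t: 14.45
tcp_pos: [619.7, 204.5, 119.5]
ee_rot: [0.709, 0.706, -0.001, 0.001]
contact_force: [-0.3, -0.2, -0.2]
finger_gap: 18.1
```

```bash
python3 look.py tro1 30;  python3 go.py 620,207,20,90 620,207,7,90
```

```text
blob [610.6  51.2] size [ 18.6 324.5] axis 179.8 px (112, 348, 323, 16)
blob [425.  165.1] size [28.8 64.6] axis 122.3 px (26, 220, 72, 66)
blob [620.1 168.2] size [94.  32.7] axis 89.8 px (264, 198, 38, 98)
tcp [619.8 204.5 119.7] px [282. 210.]
t 14.5 tcp [619.8 204.5 119.7] phi 89.7 gap 17.3 F [ 0.  -0.2 -1.5]
620,207,20,90 travel [0.27, 0.01, 9.97] twist -0.004
620,207,7,90 travel [0.28, 0.01, 11.27] twist -0.004
```

View pics/tro1.png

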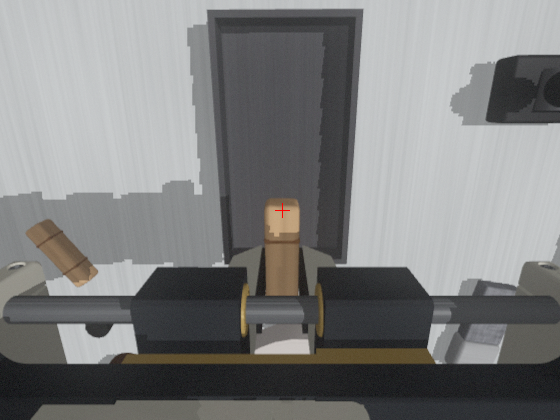

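The stick is held straight and centred over the trough (walls at u≈225 and 350, stick at u 282). Lowering.

>>> play_rows(
  rows=[
    {"gripper": 0.1,"travel": [0.3,0,4],"twist": 0},
    {"gripper": 0.1,"travel": [0.3,0,8],"twist": 0},
    {"gripper": 0.1,"travel": [0.3,0,10.2],"twist": 0},
    {"gripper": 0.1,"travel": [0.3,0,10.9],"twist": 0},
    {"gripper": 0.1,"travel": [0.3,0,11.2],"twist": 0},
    {"gripper": 0.1,"travel": [0.3,0,11.3],"twist": 0},
    {"gripper": 0.1,"travel": [0.3,0,11.3],"twist": 0},
  ],
)

```text
t: 15.38
tcp_pos: [620.8, 207.6, 7.8]
ee_rot: [0.709, 0.706, 0.0, 0.002]
contact_force: [0.5, -0.6, -0.4]
finger_gap: 17.9
```

```bash
python3 go.py 620,207,120,90 520,170,130,123 408.7,154.6,120,122.7
```

```text
t 15.38 tcp [620.8 207.6   7.8] phi 89.7 gap 17.9 F [ 0.5 -0.6 -0.4]
620,207,120,90 travel [-0.08, -0.05, -11.22] twist -0.004
520,170,130,123 travel [-3.83, -10.03, -12.23] twist -0.58
408.7,154.6,120,122.7 travel [-5.41, -21.15, -11.26] twist -0.575
```

>>> play_rows(
  rows=[
    {"gripper": 0.2,"travel": [0,0,0.08],"twist": 0},
    {"gripper": 0.4,"travel": [0,0,0.08],"twist": 0},
    {"gripper": 0.4,"travel": [0,0,0],"twist": 0},
    {"gripper": 0.4,"travel": [0,0,0],"twist": 0},
    {"gripper": 0.4,"travel": [0,0,-3],"twist": 0},
    {"gripper": 0.4,"travel": [0,0,-6],"twist": 0},
    {"gripper": 0.4,"travel": [0,0,-9],"twist": 0},
    {"gripper": 0.4,"travel": [0,0,-11.2],"twist": 0},
    {"gripper": 0.4,"travel": [-1.5,-5,-11.2],"twist": -0.12},
    {"gripper": 0.4,"travel": [-3,-10,-11.2],"twist": -0.25},
    {"gripper": 0.4,"travel": [-4.2,-15,-11.2],"twist": -0.4},
    {"gripper": 0.4,"travel": [-5.4,-20,-11.2],"twist": -0.5},
    {"gripper": 0.4,"travel": [-5.4,-21.1,-11.2],"twist": -0.575},
    {"gripper": 0.4,"travel": [-5.4,-21.1,-11.2],"twist": -0.575},
    {"gripper": 0.4,"travel": [-5.4,-21.1,-11.2],"twist": -0.575},
  ],
)

```text
t: 17.25
tcp_pos: [410.6, 155.1, 119.8]
ee_rot: [0.48, 0.877, 0.0, 0.002]
contact_force: [-0.1, 0.7, -0.7]
finger_gap: 36.7
```

```bash
python3 look.py stL 18;  python3 go.py 408.7,154.6,2,122.7
```

```text
blob [522.   48.2] size [331.9  49.4] axis 32.5 px (159, 324, 314, 40)
blob [528.5 100.2] size [12.5 64. ] axis 127.8 px (345, 283, 14, 55)
blob [410.5  25.2] size [12.3 63.6] axis 117.5 px (205, 283, 14, 55)
blob [617.3 210.6] size [33.6 68.9] axis 90.5 px (462, 237, 71, 59)
blob [408.3 156.8] size [17.1 69.3] axis 122.0 px (271, 164, 20, 76)
blob [251.9 179.8] size [ 17.4 121.4] axis 94.9 px (99, 0, 66, 148)
tcp [410.5 155.  119.7] px [282. 206.]
t 17.3 tcp [410.5 155.  119.7] phi 122.6 gap 36.5 F [ 0.3 -0.   0.2]
408.7,154.6,2,122.7 travel [0.1, -0.21, 11.77] twist -0.002
```

>>> play_rows(
  rows=[
    {"gripper": 0.4,"travel": [0.1,-0.1,3],"twist": 0},
    {"gripper": 0.4,"travel": [0.1,-0.1,6],"twist": 0},
    {"gripper": 0.4,"travel": [0.1,-0.1,9],"twist": 0},
    {"gripper": 0.4,"travel": [0.1,-0.1,11],"twist": 0},
    {"gripper": 0.4,"travel": [0.1,-0.1,11.8],"twist": 0},
    {"gripper": 0.4,"travel": [0.1,-0.1,11.8],"twist": 0},
    {"gripper": 0.1,"travel": [0.1,-0.1,11.8],"twist": 0},
    {"gripper": 0.1,"travel": [0.1,-0.1,11.8],"twist": 0},
    {"gripper": 0.1,"travel": [0.1,-0.1,11.8],"twist": 0},
    {"gripper": 0.1,"travel": [0.1,-0.1,11.8],"twist": 0},
    {"gripper": 0.1,"travel": [0.1,-0.1,11.8],"twist": 0},
  ],
)

```text
t: 18.68
tcp_pos: [410.2, 155.4, 2.4]
ee_rot: [0.48, 0.877, 0.001, 0.002]
contact_force: [-0.2, -0.5, 6.5]
finger_gap: 17.8
```

```bash
python3 go.py 408,155,120,122.7 500,200,130,100 620,296,120,90
```

```text
t 18.68 tcp [410.2 155.4   2.4] phi 122.6 gap 17.8 F [-0.2 -0.5  6.5]
408,155,120,122.7 travel [0.05, -0.17, -11.76] twist -0.002
500,200,130,100 travel [-1.12, 10.01, -12.72] twist 0.394
620,296,120,90 travel [0.5, 25.29, -11.67] twist 0.569
```

>>> play_rows(
  rows=[
    {"gripper": 0.1,"travel": [0,0,-3],"twist": 0},
    {"gripper": 0.1,"travel": [0,0,-7],"twist": 0},
    {"gripper": 0.1,"travel": [0,0,-11.5],"twist": 0},
    {"gripper": 0.1,"travel": [-0.5,5,-12.5],"twist": 0.15},
    {"gripper": 0.1,"travel": [-1,10,-12.5],"twist": 0.3},
    {"gripper": 0.1,"travel": [-0.5,15,-12.5],"twist": 0.45},
    {"gripper": 0.1,"travel": [0,20,-12],"twist": 0.57},
    {"gripper": 0.1,"travel": [0.5,25.3,-11.7],"twist": 0.57},
    {"gripper": 0.1,"travel": [0.5,25.3,-11.7],"twist": 0.57},
    {"gripper": 0.1,"travel": [0.5,25.3,-11.7],"twist": 0.57},
  ],
)

```text
t: 19.92
tcp_pos: [619.1, 295.4, 119.3]
ee_rot: [0.707, 0.707, 0.0, 0.002]
contact_force: [0.0, -0.1, -0.3]
finger_gap: 17.6
```

```bash
python3 look.py tro2 30;  python3 go.py 620,297,20,90 620,297,7.4,90
```

```text
blob [615.8 142.3] size [ 18.6 314.6] axis 179.8 px (122, 348, 313, 16)
blob [619.  257.4] size [31.1 90.5] axis 90.2 px (264, 202, 36, 94)
tcp [619.1 294.9 119.8] px [282. 211.]
t 19.98 tcp [619.1 294.9 119.8] phi 89.9 gap 18.0 F [-0.3 -0.4 -0. ]
620,297,20,90 travel [0.23, 0.05, 9.98] twist -0.001
620,297,7.4,90 travel [0.23, 0.05, 11.24] twist -0.001
```

View pics/tro2.png

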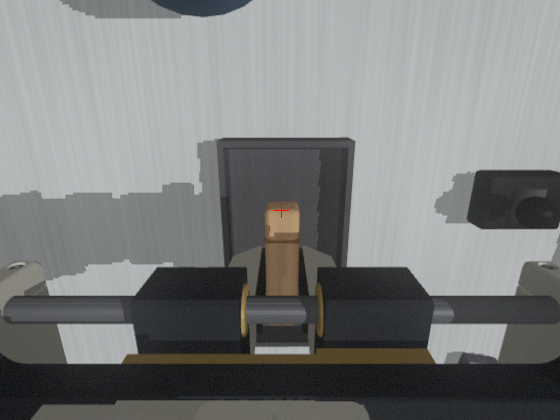

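The second stick is straight and centred in the trough. The first is hidden under the gripper and ends near y 246, so setting this one at y≈299 leaves a clear gap.

>>> play_rows(
  rows=[
    {"gripper": 0.1,"travel": [0.4,0,4],"twist": 0},
    {"gripper": 0.1,"travel": [0.4,0,8],"twist": 0},
    {"gripper": 0.1,"travel": [0.4,0,10.2],"twist": 0},
    {"gripper": 0.1,"travel": [0.4,0,10.9],"twist": 0},
    {"gripper": 0.1,"travel": [0.4,0,11.2],"twist": 0},
    {"gripper": 0.1,"travel": [0.4,0,11.3],"twist": 0},
    {"gripper": 0.1,"travel": [0.4,0,11.3],"twist": 0},
  ],
)

```text
t: 20.85
tcp_pos: [620.3, 299.1, 8.0]
ee_rot: [0.708, 0.707, 0.001, 0.002]
contact_force: [-0.4, 0.1, 0.1]
finger_gap: 17.4
```

```bash
python3 go.py 620,297,120,90 446,7,120,90
```

```text
t 20.85 tcp [620.3 299.1   8. ] phi 89.9 gap 17.4 F [-0.4  0.1  0.1]
620,297,120,90 travel [-0.22, 0.03, -11.2] twist -0.001
446,7,120,90 travel [-29.25, -17.33, -11.26] twist -0.001
```

Release, lift, then go above the left slice.

>>> play_rows(
  rows=[
    {"gripper": 0.2,"travel": [0,0,0.08],"twist": 0},
    {"gripper": 0.4,"travel": [0,0,0.08],"twist": 0},
    {"gripper": 0.4,"travel": [0,0,0],"twist": 0},
    {"gripper": 0.4,"travel": [0,0,0],"twist": 0},
    {"gripper": 0.4,"travel": [0,0,-3],"twist": 0},
    {"gripper": 0.4,"travel": [0,0,-6],"twist": 0},
    {"gripper": 0.4,"travel": [0,0,-9],"twist": 0},
    {"gripper": 0.4,"travel": [0,0,-11.2],"twist": 0},
    {"gripper": 0.75,"travel": [-5,-3,-11.2],"twist": 0},
    {"gripper": 0.75,"travel": [-10,-6,-11.2],"twist": 0},
    {"gripper": 0.75,"travel": [-15,-9,-11.2],"twist": 0},
    {"gripper": 0.75,"travel": [-20,-12,-11.2],"twist": 0},
    {"gripper": 0.75,"travel": [-25,-15,-11.2],"twist": 0},
    {"gripper": 0.75,"travel": [-29.2,-17.3,-11.2],"twist": 0},
    {"gripper": 0.75,"travel": [-29.2,-17.3,-11.2],"twist": 0},
    {"gripper": 0.75,"travel": [-29.2,-17.3,-11.2],"twist": 0},
  ],
)

```text
t: 22.85
tcp_pos: [447.0, 8.0, 119.8]
ee_rot: [0.708, 0.707, 0.002, 0.002]
contact_force: [0.2, 0.6, -0.5]
finger_gap: 69.3
```

```bash
python3 look.py slL 20;  python3 go.py 445.3,6.7,4,90
```

```text
blob [ 551.  -142.9] size [ 44.  330.2] axis 179.6 px (223, 328, 314, 36)
blob [571.9 -99.8] size [19.8 64.2] axis 100.9 px (396, 283, 23, 54)
blob [323.7 -98.6] size [63.7 19.3] axis 77.6 px (146, 283, 23, 54)
blob [446.3   6.6] size [43.9 43.4] axis 47.3 px (256, 183, 50, 49)
blob [252.2 144.7] size [19.2 43. ] axis 99.9 px (0, 0, 42, 63)
tcp [447.2   8.6 119.7] px [282. 206.]
t 22.9 tcp [447.2   8.6 119.7] phi 90.0 gap 68.9 F [0.1 0.1 0.8]
445.3,6.7,4,90 travel [-0.18, -0.27, 11.57] twist -0.0
```

View pics/slL.png

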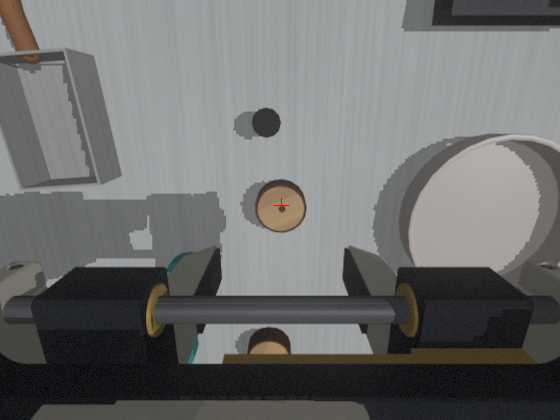

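The slice is at (282,209), almost on the marker. Going down.

>>> play_rows(
  rows=[
    {"gripper": 0.75,"travel": [-0.2,-0.1,3],"twist": 0},
    {"gripper": 0.75,"travel": [-0.2,-0.1,6],"twist": 0},
    {"gripper": 0.75,"travel": [-0.2,-0.1,9],"twist": 0},
    {"gripper": 0.75,"travel": [-0.2,-0.1,11],"twist": 0},
    {"gripper": 0.75,"travel": [-0.2,-0.1,11.6],"twist": 0},
    {"gripper": 0.75,"travel": [-0.2,-0.1,11.6],"twist": 0},
    {"gripper": 0.4,"travel": [-0.2,-0.1,11.6],"twist": 0},
    {"gripper": 0.4,"travel": [-0.2,-0.1,11.6],"twist": 0},
    {"gripper": 0.4,"travel": [-0.2,-0.1,11.6],"twist": 0},
    {"gripper": 0.4,"travel": [-0.2,-0.1,11.6],"twist": 0},
    {"gripper": 0.4,"travel": [-0.2,-0.1,11.6],"twist": 0},
  ],
)

```text
t: 24.28
tcp_pos: [447.5, 6.5, 4.3]
ee_rot: [0.707, 0.707, 0.002, 0.003]
contact_force: [-1.2, -0.1, 5.6]
finger_gap: 45.3
```

```bash
python3 go.py 446,7,120,90 633,24,120,90 633,24,9,90
```

```text
t 24.27 tcp [447.5   6.5   4.3] phi 90.0 gap 45.3 F [-1.2 -0.1  5.6]
446,7,120,90 travel [0.04, -0.06, -11.57] twist -0.0
633,24,120,90 travel [1.75, 18.63, -11.44] twist -0.0
633,24,9,90 travel [1.75, 18.55, -0.34] twist -0.0
```

>>> play_rows(
  rows=[
    {"gripper": 0.4,"travel": [0,0,-3],"twist": 0},
    {"gripper": 0.4,"travel": [0,0,-7],"twist": 0},
    {"gripper": 0.4,"travel": [0,0,-11.4],"twist": 0},
    {"gripper": 0.4,"travel": [0.4,4,-11.4],"twist": 0},
    {"gripper": 0.4,"travel": [0.8,9,-11.4],"twist": 0},
    {"gripper": 0.4,"travel": [1.3,14,-11.4],"twist": 0},
    {"gripper": 0.4,"travel": [1.7,18.6,-11.4],"twist": 0},
    {"gripper": 0.4,"travel": [1.7,18.6,-11.4],"twist": 0},
    {"gripper": 0.4,"travel": [1.7,18.6,-11.4],"twist": 0},
  ],
)

```text
t: 25.4
tcp_pos: [631.3, 23.3, 118.7]
ee_rot: [0.707, 0.707, 0.001, 0.002]
contact_force: [-0.9, 0.9, -0.2]
finger_gap: 44.8
```

```bash
python3 look.py dish1 30;  python3 go.py 633,24,20,90 633,24,9.3,90
```

```text
blob [ 682.7 -129.1] size [ 18.6 316.3] axis 179.7 px (175, 348, 315, 16)
blob [711.7 -76.2] size [14.1 60.1] axis 97.5 px (358, 283, 17, 54)
blob [551.3 -75.6] size [59.7 13.8] axis 82.6 px (189, 283, 17, 54)
blob [631.4 -25.5] size [67.6 76.9] axis 179.8 px (239, 227, 86, 69)
blob [799.6 -12.7] size [68.4 21.6] axis 80.1 px (453, 213, 44, 72)
tcp [631.   23.2 119. ] px [281. 211.]
t 25.45 tcp [631.   23.2 119. ] phi 90.0 gap 45.1 F [-0.5 -0.2 -1.2]
633,24,20,90 travel [0.08, 0.15, 9.9] twist -0.001
633,24,9.3,90 travel [0.08, 0.14, 10.97] twist -0.001
```

View pics/dish1.png

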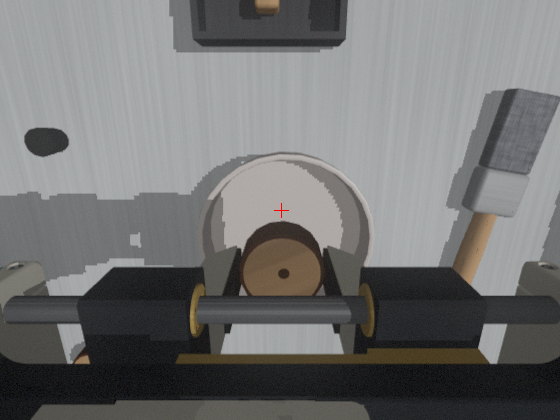

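The slice is level over the dish (rim u 200–373, slice centre u 283). Shifting 3 mm and lowering.

>>> play_rows(
  rows=[
    {"gripper": 0.4,"travel": [0.1,0.3,4],"twist": 0},
    {"gripper": 0.4,"travel": [0.1,0.3,8],"twist": 0},
    {"gripper": 0.4,"travel": [0.1,0.3,10],"twist": 0},
    {"gripper": 0.4,"travel": [0.1,0.3,10.6],"twist": 0},
    {"gripper": 0.4,"travel": [0.1,0.3,10.9],"twist": 0},
    {"gripper": 0.4,"travel": [0.1,0.3,11.0],"twist": 0},
    {"gripper": 0.4,"travel": [0.1,0.3,11.0],"twist": 0},
  ],
)

```text
t: 26.32
tcp_pos: [635.4, 24.2, 10.1]
ee_rot: [0.707, 0.707, 0.002, 0.003]
contact_force: [0.5, 0.7, -0.1]
finger_gap: 45.2
```

```bash
python3 go.py 632.6,-156,120,90 433,-156,120,90
```

```text
t 26.32 tcp [635.4  24.2  10.1] phi 90.0 gap 45.2 F [ 0.5  0.7 -0.1]
632.6,-156,120,90 travel [-18.02, -0.19, -10.99] twist -0.001
433,-156,120,90 travel [-18.04, -20.15, -11.12] twist -0.001
```

>>> play_rows(
  rows=[
    {"gripper": 0.55,"travel": [0,0,0.08],"twist": 0},
    {"gripper": 0.65,"travel": [0,0,0.08],"twist": 0},
    {"gripper": 0.65,"travel": [0,0,0],"twist": 0},
    {"gripper": 0.65,"travel": [0,0,0],"twist": 0},
    {"gripper": 0.65,"travel": [0,0,-3],"twist": 0},
    {"gripper": 0.65,"travel": [0,0,-6],"twist": 0},
    {"gripper": 0.65,"travel": [0,0,-9],"twist": 0},
    {"gripper": 0.65,"travel": [0,0,-11],"twist": 0},
    {"gripper": 0.75,"travel": [-4,-4.5,-11.1],"twist": 0},
    {"gripper": 0.75,"travel": [-8,-9,-11.1],"twist": 0},
    {"gripper": 0.75,"travel": [-12,-13.5,-11.1],"twist": 0},
    {"gripper": 0.75,"travel": [-16,-18,-11.1],"twist": 0},
    {"gripper": 0.75,"travel": [-18,-20.1,-11.1],"twist": 0},
    {"gripper": 0.75,"travel": [-18,-20.1,-11.1],"twist": 0},
    {"gripper": 0.75,"travel": [-18,-20.1,-11.1],"twist": 0},
  ],
)

```text
t: 28.2
tcp_pos: [434.4, -155.1, 119.9]
ee_rot: [0.707, 0.707, 0.003, 0.003]
contact_force: [0.8, -1.0, 0.8]
finger_gap: 69.1
```

```bash
python3 look.py slR 20;  python3 go.py 433,-156,4,90
```

```text
blob [ 539.  -318.3] size [ 19.5 330.7] axis 179.6 px (223, 348, 314, 16)
blob [ 559.5 -262.9] size [20.2 64.4] axis 102.6 px (395, 283, 24, 54)
blob [ 311.7 -261.8] size [63.5 19.7] axis 79.0 px (146, 283, 23, 54)
blob [ 593.  -203.6] size [ 49.2 133.8] axis 174.3 px (381, 227, 145, 59)
blob [ 433.5 -156.4] size [44.  43.4] axis 28.4 px (255, 183, 51, 49)
tcp [ 434.7 -154.7  119.9] px [281. 206.]
t 28.25 tcp [ 434.7 -154.7  119.9] phi 90.1 gap 68.6 F [-0.5 -0.1  0.4]
433,-156,4,90 travel [-0.13, -0.26, 11.59] twist 0.001
```

View pics/slR.png

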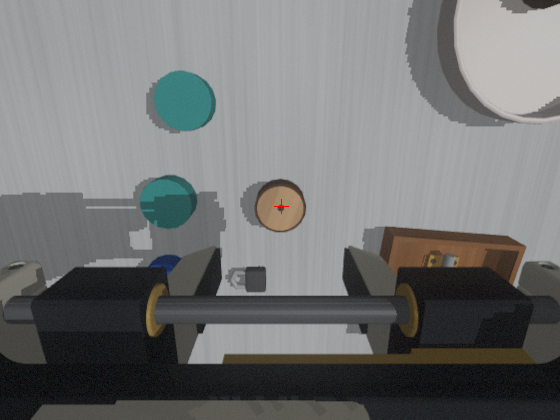

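The slice is centred at (281,207), and the turquoise disc (right edge at u≈197) is clear of the finger.

>>> play_rows(
  rows=[
    {"gripper": 0.75,"travel": [-0.1,-0.1,3],"twist": 0},
    {"gripper": 0.75,"travel": [-0.1,-0.1,6],"twist": 0},
    {"gripper": 0.75,"travel": [-0.1,-0.1,9],"twist": 0},
    {"gripper": 0.75,"travel": [-0.1,-0.1,11],"twist": 0},
    {"gripper": 0.75,"travel": [-0.1,-0.1,11.6],"twist": 0},
    {"gripper": 0.75,"travel": [-0.1,-0.1,11.6],"twist": 0},
    {"gripper": 0.4,"travel": [-0.1,-0.1,11.6],"twist": 0},
    {"gripper": 0.4,"travel": [-0.1,-0.1,11.6],"twist": 0},
    {"gripper": 0.4,"travel": [-0.1,-0.1,11.6],"twist": 0},
    {"gripper": 0.4,"travel": [-0.1,-0.1,11.6],"twist": 0},
    {"gripper": 0.4,"travel": [-0.1,-0.1,11.6],"twist": 0},
  ],
)

```text
t: 29.62
tcp_pos: [435.0, -155.9, 4.5]
ee_rot: [0.707, 0.707, 0.003, 0.003]
contact_force: [-1.3, 0.6, 6.9]
finger_gap: 45.0
```

```bash
python3 go.py 633,-38,120,90 633,-38,9,90
```

```text
t 29.62 tcp [ 435.  -155.9    4.5] phi 90.1 gap 45.0 F [-1.3  0.6  6.9]
633,-38,120,90 travel [11.76, 19.91, -11.39] twist 0.001
633,-38,9,90 travel [11.77, 19.81, -0.29] twist 0.001
```

>>> play_rows(
  rows=[
    {"gripper": 0.4,"travel": [0,0,-3],"twist": 0},
    {"gripper": 0.4,"travel": [0,0,-7],"twist": 0},
    {"gripper": 0.4,"travel": [0,0,-11.4],"twist": 0},
    {"gripper": 0.4,"travel": [2.5,4,-11.4],"twist": 0},
    {"gripper": 0.4,"travel": [5,8.5,-11.4],"twist": 0},
    {"gripper": 0.4,"travel": [7.5,13,-11.4],"twist": 0},
    {"gripper": 0.4,"travel": [10,17.5,-11.4],"twist": 0},
    {"gripper": 0.4,"travel": [11.7,20,-11.4],"twist": 0},
    {"gripper": 0.4,"travel": [11.7,20,-11.4],"twist": 0},
    {"gripper": 0.4,"travel": [11.7,20,-11.4],"twist": 0},
  ],
)

```text
t: 30.88
tcp_pos: [632.7, -39.5, 119.5]
ee_rot: [0.707, 0.707, 0.002, 0.003]
contact_force: [-0.6, 0.1, -0.8]
finger_gap: 45.6
```

```bash
python3 look.py dish2 25;  python3 go.py 634,-38,20,90 634,-38,9.5,90
```

```text
blob [ 685.9 -186.5] size [ 40.8 323.8] axis 179.7 px (175, 330, 315, 34)
blob [ 715.5 -143.8] size [14.5 62.5] axis 97.4 px (358, 283, 17, 55)
blob [ 551.2 -143.1] size [62.1 14.1] axis 82.7 px (189, 283, 17, 55)
blob [633.1 -91.7] size [68.2 78.6] axis 179.8 px (239, 228, 86, 68)
blob [801.4 -27.9] size [92.1 21.7] axis 80.6 px (452, 142, 58, 104)
blob [634.9  23.8] size [43.9 43.8] axis 33.1 px (257, 105, 56, 57)
tcp [632.6 -39.9 119.7] px [281. 209.]
t 30.93 tcp [632.6 -39.9 119.7] phi 90.0 gap 45.5 F [0.  0.2 0.5]
634,-38,20,90 travel [0.21, 0.07, 9.97] twist -0.0
634,-38,9.5,90 travel [0.21, 0.06, 11.02] twist -0.0
```

View pics/dish2.png

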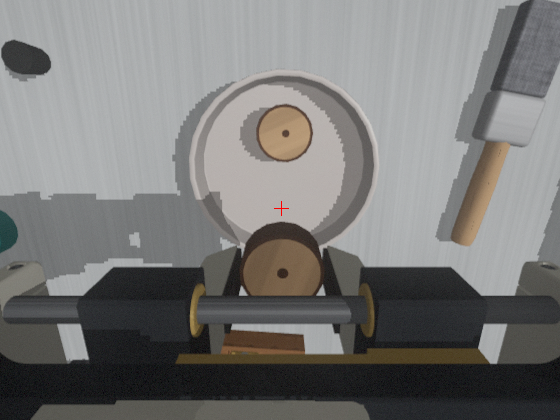

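The first slice lies flat in the dish at (285,133), world (635, 24). Lowering the second one at y≈-38.

>>> play_rows(
  rows=[
    {"gripper": 0.4,"travel": [0.2,0.2,4],"twist": 0},
    {"gripper": 0.4,"travel": [0.2,0.2,8],"twist": 0},
    {"gripper": 0.4,"travel": [0.2,0.2,10],"twist": 0},
    {"gripper": 0.4,"travel": [0.2,0.2,10.6],"twist": 0},
    {"gripper": 0.4,"travel": [0.2,0.2,10.9],"twist": 0},
    {"gripper": 0.4,"travel": [0.2,0.2,11.0],"twist": 0},
    {"gripper": 0.4,"travel": [0.2,0.2,11.0],"twist": 0},
  ],
)

```text
t: 31.8
tcp_pos: [636.2, -38.1, 10.7]
ee_rot: [0.707, 0.707, 0.003, 0.003]
contact_force: [-0.7, 0.2, -0.1]
finger_gap: 45.2
```

>>> play_rows(
  rows=[
    {"gripper": 0.55,"travel": [0,0,0.05],"twist": 0},
    {"gripper": 0.65,"travel": [0,0,0.05],"twist": 0},
    {"gripper": 0.65,"travel": [0,0,0],"twist": 0},
    {"gripper": 0.65,"travel": [0,0,0],"twist": 0},
    {"gripper": 0.65,"travel": [0,0,-3],"twist": 0},
    {"gripper": 0.65,"travel": [0,0,-6],"twist": 0},
    {"gripper": 0.65,"travel": [0,0,-9],"twist": 0},
    {"gripper": 0.65,"travel": [0,0,-13],"twist": 0},
    {"gripper": 0.65,"travel": [0,-6,-16],"twist": 0},
    {"gripper": 0.65,"travel": [0,-12,-16],"twist": 0},
    {"gripper": 0.65,"travel": [0,-18,-16],"twist": 0},
    {"gripper": 0.65,"travel": [0,-22,-16],"twist": 0},
    {"gripper": 0.65,"travel": [0,-22,-16],"twist": 0},
    {"gripper": 0.65,"travel": [0,-22,-16],"twist": 0},
  ],
)

```text
t: 33.55
tcp_pos: [416.2, -37.8, 169.5]
ee_rot: [0.707, 0.707, 0.003, 0.004]
contact_force: [0.0, 0.2, 0.0]
finger_gap: 59.9
```

```bash
python3 - <<'E'
from h import *
c=capture("scene"); d=capture("top"); np.save('scene_end.npy',c,allow_pickle=True); np.save('top_end.npy',d,allow_pickle=True)
cv2.imwrite('pics/end.png',np.hstack([cv2.resize(c["color"][205:335,90:475],None,fx=1.9,fy=1.9),])); cv2.imwrite('pics/end_top.png',cv2.resize(d["color"][95:205,115:440],None,fx=2.4,fy=2.4))
for n,c in(("scene",c),("top",d)):
  P=cloud(c); hsv=cv2.cvtColor(c["color"],cv2.COLOR_BGR2HSV)
  m=((hsv[...,1]>70)&(hsv[...,2]>60)&(hsv[...,0]<35)).astype(np.uint8)
  for nm,ctr,h in(("trough",(620.7,252),23),("dish",(634,-6.5),25)):
    mm=(m>0)&(abs(P[...,0]-ctr[0])<60)&(abs(P[...,1]-ctr[1])<95)
    for k in cv2.findContours(mm.astype(np.uint8),0,1)[0]:
      if cv2.contourArea(k)<60: continue
      q=onplane(c,k[:,0,:],h)[:,:2].astype(np.float32); r=cv2.minAreaRect(q); b=cv2.boxPoints(r); e=max([b[1]-b[0],b[2]-b[1]],key=np.linalg.norm)
      mk=np.zeros(m.shape,np.uint8); cv2.drawContours(mk,[k],-1,1,-1); mk=cv2.erode(mk,np.ones((3,3)))
      print(n,nm,np.round(np.array(r[0])-ctr,1),np.round(r[1],1),"axis",round(float(np.degrees(np.arctan2(e[1],e[0]))%180),1),"top z",np.percentile(P[...,2][mk>0],[10,50,90]).round(1))
E
python3 go.py
```

```text
scene trough [ 2.7 46. ] [24.7 73.6] axis 92.2 top z [16.6 20.9 23.1]
scene trough [  3.3 -42.4] [72.4 25.5] axis 89.6 top z [16.3 21.  22.9]
scene dish [ 3.4 31.9] [47.1 40.8] axis 2.2 top z [21.9 23.8 25.3]
scene dish [  4.8 -30.2] [45.5 41. ] axis 3.4 top z [22.1 23.8 25.2]
top trough [-0.4 47.2] [70.6 18.2] axis 88.8 top z [20.6 23.  25.1]
top trough [  0.  -42.3] [68.1 18.2] axis 88.8 top z [20.8 23.1 24.8]
top dish [ 0.6 31.1] [40.4 40.8] axis 179.0 top z [23.3 25.5 27.6]
top dish [  1.6 -31.6] [40.2 40.7] axis 178.8 top z [23.2 25.3 27.7]
t 33.65 tcp [416.4 -37.7 169.2] phi 90.0 gap 59.6 F [0.7 0.2 0.6]
```

View pics/end_top.png

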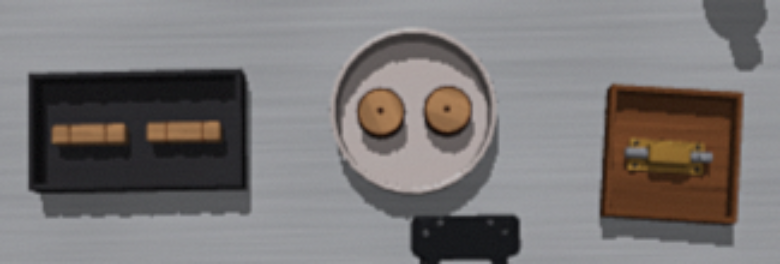

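The top view shows two sticks lengthwise in the trough, two slices flat in the dish and the bolt plate-down in the tray. The stick and slice tops match lying on the floor (23 and 25 mm). I'll check the bolt's height, then hand in.

```bash
python3 - <<'E'
from h import *
P=cloud(np.load('top_end.npy',allow_pickle=True).item())
m=(abs(P[...,0]-590)<7)&(abs(P[...,1]+246)<14); z=P[...,2][m]; print("bolt housing z",np.percentile(z,[10,50,90]).round(1),m.sum())
if np.median(z)<30: print(ctrl.close_job())
E
```

```text
bolt housing z [23.3 25.  26.9] 78
the job is handed in; nothing more can be done
None
```

I sorted all five pieces, released them and handed the job in at about 34 s of the 115 s allowed. No verdict was reported.

| Piece | Final position (mm from container centre) | Top height: measured (expected lying flat) |
|---|---|---|
| Stick 1, trough | (0, -42) | 23 mm (23) |
| Stick 2, trough | (0, +47) | 23 mm (23) |
| Slice 1, dish | (1, +31) | 25 mm (25) |
| Slice 2, dish | (2, -32) | 25 mm (25) |
| Bolt, tray | near centre, plate down | housing at 25 mm (25) |

The figures come from the top camera. Both sticks lie within about 2° of the trough's length. Nothing lies on anything else, and the arm was clear of everything when I handed in.

- **Tip length did not match:** the stated fingertip distance (25 mm ahead of the TCP, same as `ctrl.tip_extent`) was wrong in practice. My first close on the bolt shut in the air above it without touching. Wrist depth and the lack of contact put the tips about 2–8 mm behind the reported TCP. I used the measured height from then on, and every later grasp held on the first try.
- **Light contact force:** I read 6–7 N upward when gripping the sticks and slices. The fingertips were probably just brushing the worktop.
- **Camera disagreement:** the scene camera placed the sticks and slices 2–4 mm further out in x than the top camera, and read the stick and slice tops about 2 mm lower. Both are within what the task allows.
- **Not checked separately:** I judged the bolt's tilt from the picture and its housing height only. I did not measure whether the pieces were fully at rest.

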